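Fit the beater rotor on the sample mill and hold it home

ROBOT

A 7-joint arm with a two-finger parallel gripper is mounted at the origin on the work surface. World frame = base frame: x ahead of the robot, y to its left, z up, the work surface at z = 0. Lengths are in m, angles in rad, forces in N, time in s.
With the tool pointing down it reaches from about 0.425 to 0.925 m from the base axis. Payload 6.8 kg.
Tool frame: the origin (TCP) lies midway between the tips of the shut fingers; the grasp point (between the pads) lies 19 mm behind it; z points along the fingers, y is the direction in which the jaws open and shut (so a half turn about z gives the same grasp; the last joint's range is limited). The gripper opens to 85 mm and grips with 20 to 120 N. Pads are 22 mm wide; open, the fingers measure 114 mm over their backs; the gripper's body (76 mm by 85 mm) begins 54 mm behind the grasp point. The pads swing forward as they close: fully open they stand 13 mm farther back than shut.
Start: joints at [-1.381, 0.477, 0.022, 1.555, -0.011, 1.109, -0.083], TCP at [0.198, 0.645, 0.231] pointing down, gripper open.
Joint ranges: [-2.96, 2.96], [-0.34, 2.1], [-1.41, 1.46], [0.24, 2.44], [-1.37, 4.51], [0.17, 1.92], [-2.96, 2.96]. Speed limits (rad/s): [2.39, 2.39, 3.14, 3.14, 3.14, 3.14, 3.14].

INTERFACE

Orientations are given as a unit quaternion [w, x, y, z].
In Python, from station import bot gives the robot as it stands. The module is installed in compiled form; this text tells all that it offers.
- The arm moves only by the tool play_rows, never from a script. Its argument "motion" is a list of rows, each a list of 2 entries, a list of its own where there are three numbers: the shift along the tool's x, y, z as a fraction of full scale, then the turn, a rotation vector about the tool's x, y, z as a fraction of full scale. In form: [[[tx, ty, tz], [rx, ry, rz]], ...]. A call has 1 to 8 rows; each row is the pose to reach, as a shift and turn from the pose measured when the call began, along the tool's axes at that moment, turning the shorter way round; what a row does not reach only later rows make up. Full scale, the value 1, is 400 mm for a shift and 360 degrees for a turn. A row lasts 1/10 s, in which the tool goes at most 50 mm and 8.59 degrees, less where a joint would pass 70% of its speed; a pose out of reach is approached as far as the arm can. A call with a number of a shift or a turn outside -1 to 1 is refused whole. A call with a gripper value outside its range is refused whole. "fingers" is the finger opening in mm, from 0 to 85.4, set as the call begins (left out, the last holds). The fingers move at their own pace and stop on an object; "grip_force" is the grip in N (left out, the last holds). Time passes only in rows, so rows that repeat a pose let the fingers close. It gives the time, the measured TCP pose, the force and the opening at its end, in the units of the state.
- bot.get_obs(): the state, without advancing time (a new reading comes with each control period).
- bot.read_camera(name): name is "side" or "top"; returns a dict with "pixels" (400x640x3 uint8, red, green, blue), "range_z" (400x640 float32, m along the optical axis (not along the pixel's ray), 0 where there is no reading), "fovy" (degrees; the focal length in pixels is half the picture's height over the tangent of half this angle, whatever the lens; pixels are square), "cx", "cy" (the principal point, pixels), "k1" (the pictures are not rectified: a ray, as slopes to the right and down, at radius r is drawn at 1 + k1 r^2 times it, then the intrinsics apply), "pose" (4x4, takes a point from camera to world coordinates). Camera axes: x right, y down, z forward; pixel columns grow to the right and rows downward; lengths in m; the calibration is good to about 2 mm. A picture is of the moment at which its call begins.
- bot.hand_in(): hands the job in, once; it reports no verdict.
The state is a dict: "t": time; "q": joint angles; "joint_vel": joint speeds; "joint_torque": joint torques, N m; "eef_pos": TCP position; "tool_rot": TCP orientation; "contact_force": force on the tool from outside, world axes, zero at the start; "torque": the same for the moment, N m; "gripper_width": opening from 0.0 (shut) to 1.0 (fully open).
Only numpy, scipy, OpenCV 4.12 (cv2) and the standard library are available. Lean on these libraries where they do the work, as an engineer would, in place of code of your own. Each camera call takes 0.05 s, during which the arm holds its last target.

TASK

Refit the cleaned four-armed beater rotor on the open sample mill: take it by the square boss on its top, set it upright on the tip of the mill's upright splined spindle, turn it until the splines mesh, and slide it all the way down so that it pushes the sprung seal collar in and its hub sits on the shoulder. Finish while still holding it: keep hold of the boss and keep it pressed fully home against the spring (I will tighten its set screw meanwhile), and leave the other things on the counter where they are.

Things in the scene. Friction and masses are not known exactly. Their poses are not given: they have to be found in the camera images.
- rotor: steel beater rotor, 102 mm across, 68 mm tall, 0.28 to 0.46 kg, standing on its hub on the counter. Origin: middle of the hub's underside, z up its axis. Round hub 44 mm across, z 0 to 30 mm; four arms along +x, -x, +y, -y, each with an upright beater at its end (outer face 51 mm from the axis, top at z 24 mm). Square boss on top, z 30 to 68 mm
- rotor_boss (a point): where to grip the rotor: on its axis, 50 mm above its origin, inside the square boss, which is 26 mm across flats; the flats face the rotor's +-x and +-y, square to the arms
- rotor_bore (a point): mouth of the rotor's blind bore, at the rotor's origin, on the underside. Splined part, z 0 to 26 mm: four slots 9 mm wide along x and y, in line with the arms; between them a round shaft of 18 mm would pass. Above, up to z 44 mm, the bore is 17.4 mm square
- mill: white bench mill with its lid off, 200 x 190 mm, fixed. Origin: middle of its underside, at counter height; its front panel faces -x. The spindle stands on its z axis in a round steel bowl of 132 mm inside diameter, floor at z 125 mm, rim at z 159 mm. A fixed shoulder 48 mm across round the spindle's foot has its top at z 137 mm: the rotor is fully home when its underside is there
- spindle_seat (a point): point on the spindle's axis at shoulder height (137 mm over the counter), turning with it; z up. The spindle is a 15 mm round shaft with four straight splines 7 mm wide, 26 mm across opposite tips, along this point's +x, -x, +y, -y. Spline ends: 22 mm above this point, chamfered by 2 mm over the last 4 mm. Meshes alike at every quarter turn, about 5 degrees play either way
- spindle_tip (a point): top of the spindle's plain nose, 38 mm above spindle_seat. The nose is 15 mm round, its last 8 mm tapering to 6 mm. An unmeshed rotor stands on the spline ends with its origin 16 mm below this tip (22 mm above spindle_seat); once meshed it slides 14 mm down to the collar, then 8 mm more against the spring
- spindle (a joint): angle of the spindle (rad), counterclockwise from above; 0: splines along the mill's x and y. Starts up to an eighth of a turn either way. Stiff: takes 0.6 N m to turn it
- seal_collar (a joint): how far the black sprung seal collar (36 mm across) round the spindle's foot is pushed down (m): 0 = up, its top 8 mm above the shoulder; 0.008 = level with the shoulder, rotor home. The spring pushes up with 6 N at 0 and 14 N at 0.008, so it lifts the rotor off the shoulder when let go
- pour_cup: bystander: tapered steel cup, 82 mm across, 88 mm tall; origin under its middle
- jar: bystander: clear glass jar, 86 mm across, 122 mm tall; origin under its middle
- leveling_bar: bystander: black nylon strike-off bar lying flat, 290 x 38 x 10 mm, long along its x; origin under its middle
- scoop: bystander: green enamel scoop, about 220 mm long along its x, 70 mm wide, 48 mm tall; origin under it near the blade's rear wall, handle to its -x
- mill_lid: bystander: the mill's round aluminium lid with a black knob, 160 mm across, 60 mm tall; origin under its middle
- ring_sieve: bystander: the mill's steel ring sieve, 128 mm across, 36 mm tall; origin under its middle
- brush: bystander: cleaning brush lying along its x, about 200 mm long; origin under its middle
- discard_bin (a joint): bystander: the steel tilting bin on pivots, in a stand of 130 x 206 mm, 155 mm tall at its rim; tilt angle in rad, 0 = level
- bin_stand: the fixed stand of the tilting bin; origin under its middle

How it is judged:
On the way, in this order (a step that is already met when the one before it is completed fails the run):
1. the rotor is set upright over the spindle's nose, centred on it (horizontal distance between rotor and spindle_seat below 0.005 m and z of rotor in the frame of mill between 0.148 and 0.185 m and angle between rotor's own z axis and vertical below 0.15 rad), for 0.1 s.
2. its splines are meshed and it is slid home, the seal collar pushed in (horizontal distance between rotor and spindle_seat below 0.003 m and z of rotor in the frame of mill below 0.1395 m and value of joint seal_collar above 0.0055 m), for 0.2 s.
At the end, for the whole second after the job is handed in: Rotor upright (3.4 deg), within 3 mm of the spindle axis, splines meshed (10 deg), underside within 2.5 mm of the shoulder, seal collar in by over 5.5 of its 8 mm, still held by the fingers (over 3 N) and at rest, all through the last second (all of step 2 and angle between rotor's own z axis and vertical below 0.06 rad and (angle between the x axis of rotor and the x axis of spindle_seat, either way round below 0.17 rad or angle between the x axis of rotor and the y axis of spindle_seat, either way round below 0.17 rad) and contact force between the fingers and rotor above 3 N and linear speed of rotor below 0.02 m/s); the arm keeps its last pose, push and grip.
It fails at once if a bystander on the counter is moved by more than 30 mm (distance of any of pour_cup, jar, leveling_bar, scoop, mill_lid, ring_sieve, brush from where it was at the start of the episode above 0.03 m).
It fails at once if the cup or the jar is tipped over (angle between any of pour_cup, jar's own z axis and vertical above 0.5 rad).
It fails at once if the discard bin is tilted (value of joint discard_bin above 0.45 rad or value of joint discard_bin below -0.45 rad).
It also fails if it takes over 48 s, if anything falls off the work surface, if the arm or the gripper's body presses on something with over 40 N, if the wrist force passes 120 N, or if a joint passes its speed limit or range.

## Working session

There is one attempt and no reset: what is moved stays moved. The work goes in short steps, Python scripts to look and compute and a tool call to move; the robot and the scene stay as the last step left them, time stands still between calls to the robot, and variables do not carry over. Pictures are saved under pics/ and viewed, and the job is handed in when it is done.

Besides the shell and the picture viewer there is one more tool, called after "Call:" in YAML: its name, and indented under it one key for each argument. play_rows: Moves the arm, as the interface text tells. Shift numbers are shares of 400 mm and turn numbers shares of 360 degrees, none past 1 either way. Its arguments: {"type":"object","properties":{"motion":{"type":"array"},"fingers":{"type":"number"},"grip_force":{"type":"number"}},"required":["motion"]}

```bash
mkdir -p pics; cat > h.py <<'E'
import numpy as np, cv2
from station import bot
def cam(n):
    c=bot.read_camera(n); c['f']=200/np.tan(np.radians(c['fovy'])/2); return c
def undist(c,uv):
    uv=np.asarray(uv,float).reshape(-1,2); d=(uv-[c['cx'],c['cy']])/c['f']; s=d.copy()
    for _ in range(30): s=d/(1+c['k1']*(s**2).sum(1,keepdims=True))
    return s
def toplane(c,uv,z):
    s=undist(c,uv); P=np.array(c['pose']); r=np.c_[s,np.ones(len(s))]@P[:3,:3].T; o=P[:3,3]
    return o+r*((z-o[2])/r[:,2])[:,None]
def cloud(c):
    v,u=np.mgrid[0:400,0:640]; s=undist(c,np.c_[u.ravel(),v.ravel()]); z=c['range_z'].ravel()
    P=np.array(c['pose']); p=np.c_[s,np.ones(len(s))]*z[:,None]; w=p@P[:3,:3].T+P[:3,3]; w[z<=0]=np.nan
    return w.reshape(400,640,3)
def proj(c,p):
    P=np.array(c['pose']); q=(np.atleast_2d(p)-P[:3,3])@P[:3,:3]; s=q[:,:2]/q[:,2:]
    s=s*(1+c['k1']*(s**2).sum(1,keepdims=True)); return s*c['f']+[c['cx'],c['cy']]
def save(n,im): cv2.imwrite('pics/'+n+'.png',im[:,:,::-1])
E
python3 - <<'E'
from h import *
print(bot.get_obs())
for n in('side','top'):
    c=cam(n); save(n+'0',c['pixels']); print(n,c['f'],c['cx'],c['cy'],c['k1'],c['pose'])
    np.savez('pics/'+n+'0.npz',**c)
E
```

```text
{'t': 0.0, 'q': array([-1.38107762,  0.47778458,  0.02231838,  1.55645103, -0.01150918,
        1.10930421, -0.08304659]), 'joint_vel': array([-9.27217771e-04,  2.82573622e-04, -7.72643934e-04, -1.98617513e-03,
       -3.22630753e-04, -4.42956104e-04, -4.86205774e-05]), 'joint_torque': array([ 5.83587662e-04, -5.96438956e+01,  1.60837054e+00, -2.81191814e+01,
        1.25367130e-02,  9.35553282e-03, -1.84676901e-05]), 'eef_pos': array([0.19789383, 0.64471807, 0.23033589]), 'tool_rot': array([-7.68844145e-05,  1.48315133e-01,  9.88939732e-01, -9.06485929e-04]), 'contact_force': array([-0.58740019,  1.00223581, -0.18210891]), 'torque': array([-0.03287843,  0.0201126 , -0.11058904]), 'gripper_width': 0.9995423080192414}
side 360.93448292726396 314.01292555055136 201.889533341905 -0.020461633234941778 [[-0.99117074 -0.06355092  0.11636945  0.44007053]
 [-0.13165551  0.57582366 -0.80690392  0.85530049]
 [-0.0157288  -0.81510024 -0.57910639  0.73469725]
 [ 0.          0.          0.          1.        ]]
top 451.1100279922017 325.6319502358238 200.05251742959555 -0.06275260866713368 [[-0.00964688 -0.99288968  0.11864663  0.38496128]
 [-0.99994877  0.009215   -0.00418815 -0.02335515]
 [ 0.00306505 -0.11868096 -0.99292771  1.60977458]
 [ 0.          0.          0.          1.        ]]
```

View pics/side0.png

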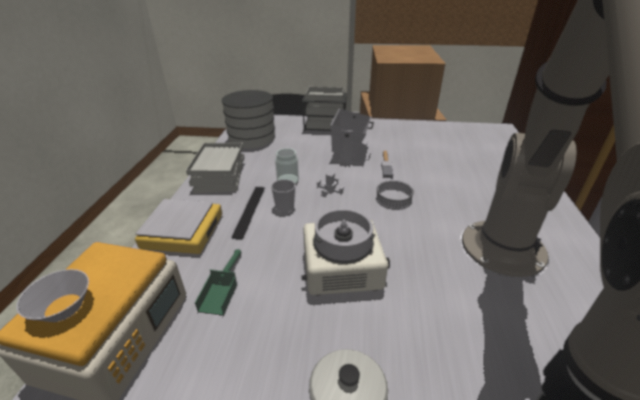

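View pics/top0.png

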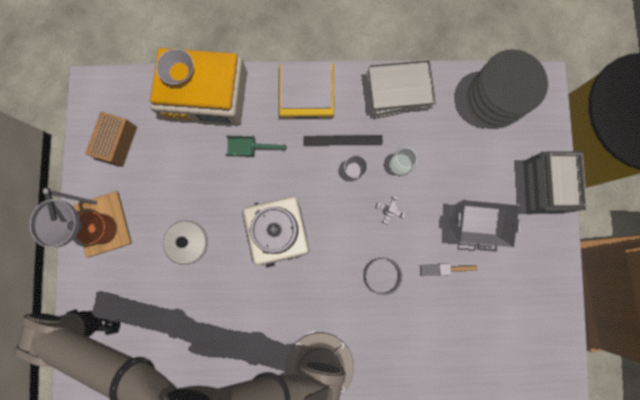

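The side view shows the rotor at about (330,185) and the mill's spindle at about (343,230). In the top view they are at about (390,209) and (274,230). I'll zoom in on both.

```bash
python3 - <<'E'
from h import *
t=np.load('pics/top0.npz');s=np.load('pics/side0.npz')
def crop(c,u,v,r,k): return cv2.resize(c['pixels'][v-r:v+r,u-r:u+r],None,fx=k,fy=k,interpolation=cv2.INTER_CUBIC)
a=np.hstack([crop(t,390,209,25,8),crop(t,275,230,25,8)]); b=np.hstack([crop(s,331,185,25,8),crop(s,344,233,25,8)])
save('crops',cv2.resize(np.vstack([a,b]),(600,600)))
w=cloud(t)
for u,v in((390,209),(274,230)):
    print(np.round(w[v-10:v+11:2,u-10:u+11:2,2]*1000))
ws=cloud(s)
print(np.round(ws[170:198:2,318:346:2,2]*1000))
E
```

```text
[[ 3.  4. -5.  3. -4.  0. -2.  7. 20. -5.  6.]
 [ 3. -5.  2. 11. -0. -5. 10. 12.  1. -7.  1.]
 [17.  7. -3.  3.  3.  4.  8.  7.  8. -1.  4.]
 [ 3. -0.  4.  1. 37. 70. 74. 32.  4. -6.  3.]
 [ 9. 11. 11. 33. 26. 70. 72. 67. 68.  9.  0.]
 [ 6.  2.  3. 37. 58. 64. 67. 70. 73.  5.  4.]
 [ 6. 13. 16. 32. 62. 63. 64. 72. 24. -3. -3.]
 [-2. -4. -7. 34. 25. 38. 55. 69. 34.  9.  8.]
 [-5. -1.  6. 10. 26. 29. 30. 29.  0. 15.  8.]
 [-0.  0.  4. 19. 11.  2. 10.  3.  4. -7. -6.]
 [ 3.  7. nan 12.  9.  1.  1.  7. -0. -4.  3.]]
[[125. 126. 119. 127. 125. 122. 123. 125. 121. 127. 126.]
 [120. 122. 125. 128. 129. 131. 124. 125. 128. 127. 127.]
 [124. 124. 128. 139. 139. 138. 136. 125. 127. 121. 127.]
 [134. 128. 139. 144. 163. 137. 145. 139. 124. 127. 121.]
 [129. 128. 138. 136. 175. 165. 160. 150. 135. 124. 128.]
 [128. 138. 143. 159. 172. 170. 156. 145. 134. 129. 125.]
 [126. 127. 136. 136. 155. 155. 141. 142. 132. 121. 124.]
 [124. 127. 138. 145. 147. 148. 144. 135. 125. 125. 125.]
 [127. 130. 128. 139. 138. 137. 141. 118. 128. 125. 127.]
 [125. 126. 125. 125. 128. 128. 128. 127. 131. 128. 125.]
 [
[... 183 characters left out ...]
.  1.  1. 67. 68. 68. 71. 65.  2.  1. -2.  0.  3.]
 [ 3.  1.  0.  3. 59. 61. 62. 63. 55. -0.  1. -1.  0. -1.]
 [ 1.  0.  2.  2. 52. 54. 54. 56. 48. 21. 25.  1.  1.  2.]
 [24. 27.  0.  2. 43. 42. 49. 47. 39. 17. 16.  1.  1.  1.]
 [22. 17.  0. -0. 34. 37. 40. 39. 29. 29.  7.  2.  0. -1.]
 [13. 11. 10. 10. 30. 32. 33. 32. 35. 23.  0.  3.  2.  1.]
 [ 5.  4. 11.  8. 22. 25. 25. 26. 23. 12. -2.  0. 26.  3.]
 [-5. -1.  1. -0. 11. 17. 19. 17. 13. 12. 11. 24. 22.  3.]
 [ 1.  2. 22. 23. 23.  8.  7.  9.  5.  6. 10. 14. 14.  4.]
 [ 1. -1. 14. 18. 18.  5.  3.  4.  2.  3.  0.  7.  5.  1.]
 [ 1.  4.  5.  9. 11.  2.  3. -1.  1.  0.  3.  0.  0.  5.]
 [-2. -3.  4.  0.  5.  1.  1.  2.  2.  1. nan  0.  2.  1.]]
```

View pics/crops.png

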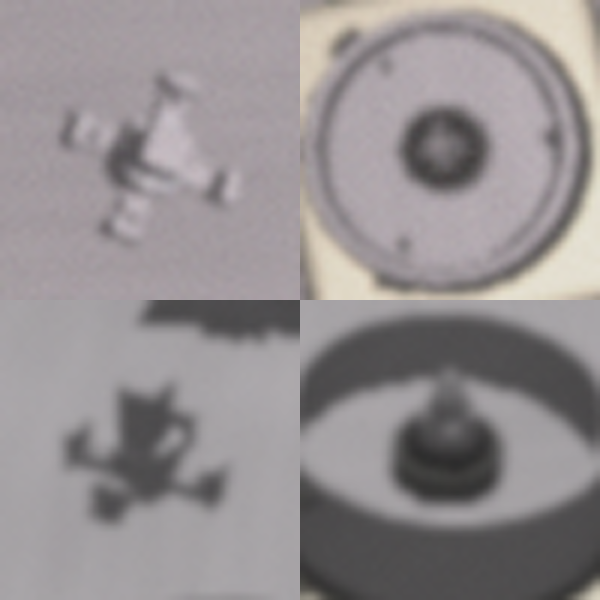

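```bash
python3 - <<'E'
from h import *
for n in('side','top'):
    c=np.load(f'pics/{n}0.npz'); w=cloud(c)
    # rough centre
    c0=toplane(c,[(390,209)] if n=='top' else [(330,180)],0.035)[0][:2]
    for it in range(3):
        d=w[...,:2]-c0; r=np.hypot(d[...,0],d[...,1]); m=(r<0.075)&(w[...,2]>0.012)
        b=m&(w[...,2]<0.03)&(r>0.033)
        v,u=np.nonzero(b); P=toplane(c,np.c_[u,v],0.022)[:,:2]
        P=w[b][:,:2] if n=='side' else P
        d=P-c0; th=np.arctan2(d[:,1],d[:,0]); a=np.angle(np.exp(4j*th).mean())/4
        cl=[P[np.abs(np.angle(np.exp(1j*(th-a-k*np.pi/2))))<.6].mean(0) for k in range(4)]
        c0=np.mean(cl,0)
    lab=cv2.connectedComponentsWithStats(b.astype(np.uint8))[2:]
    print(n,c0,'ang',np.degrees(a),len(P),np.round(np.array(cl)-c0,4).tolist(), lab[0][:,4],np.round(lab[1],1).tolist())
    v,u=np.nonzero((r<.03)&(w[...,2]>.060)); print('boss top',toplane(c,np.c_[u,v],.068).mean(0),len(u), w[v,u].mean(0))
    # mill: rim, bowl circle
    z=w[...,2]
E
```

```text
side [ 0.5387833  -0.25382227] ang -23.160484813053007 78 [[0.0437, -0.0181], [0.0185, 0.043], [-0.0428, 0.0178], [-0.0194, -0.0427]] [255922     16     24     18     20] [[319.5, 199.5], [336.5, 178.8], [319.0, 181.7], [341.6, 187.9], [324.0, 190.9]]
boss top [ 0.53881403 -0.25074871  0.068     ] 43 [ 0.53899472 -0.25273838  0.06677403]
top [ 0.53626028 -0.2589491 ] ang -22.163726456468915 67 [[0.0424, -0.0164], [0.018, 0.0423], [-0.0424, 0.0164], [-0.0181, -0.0423]] [255933     16     18      1     14      1     16      1] [[319.5, 199.5], [394.7, 198.1], [378.3, 205.3], [394.0, 202.0], [402.6, 215.1], [399.0, 216.0], [385.9, 222.4], [388.0, 220.0]]
boss top [ 0.53658376 -0.25903967  0.068     ] 60 [ 0.53654293 -0.25897615  0.06837366]
```

```bash
python3 - <<'E'
from h import *
for n in('side','top'):
    c=np.load(f'pics/{n}0.npz'); w=cloud(c)
    c0=toplane(c,[(274,230)] if n=='top' else [(343,228)],0.165)[0][:2]; print(n,c0)
    d=np.hypot(*np.moveaxis(w[...,:2]-c0,-1,0)); z=w[...,2]
    for lo,hi,R in ((.152,.168,.09),(.150,.190,.03)):
        m=(d<R)&(z>lo)&(z<hi); v,u=np.nonzero(m)
        if R==.09:
            m&=d>.04; v,u=np.nonzero(m); P=toplane(c,np.c_[u,v],.159)[:,:2]
            A=np.c_[P,np.ones(len(P))]; x=np.linalg.lstsq(A,(P**2).sum(1),rcond=None)[0]
            print('rim',len(P),x[:2]/2,np.sqrt(x[2]+(x[:2]**2).sum()/4))
        else: print('nose',len(u),w[v,u].mean(0),np.c_[u,v].mean(0))
    # mill yaw: cream mask
    v,u=np.nonzero((d<.16)&(z>.085)&(z<.2)); P=toplane(c,np.c_[u,v],.12)[:,:2] if n=='top' else w[v,u,:2]
    print(cv2.minAreaRect((P*1000).astype(np.float32)))
for n,u,v in(('top',274,230),('side',343,232)):
    c=np.load(f'pics/{n}0.npz'); im=c['pixels'][v-12:v+12,u-12:u+12].astype(float)
    im=np.clip((im-im.min())/(np.percentile(im,99.5)-im.min()),0,1)**.6*255
    save('sp_'+n,cv2.resize(im.astype(np.uint8),(480,480),interpolation=cv2.INTER_CUBIC))
E
python3 -c "
import cv2,numpy as np;cv2.imwrite('pics/sp.png',cv2.resize(np.hstack([cv2.imread('pics/sp_top.png'),cv2.imread('pics/sp_side.png')]),(800,400)))"
```

```text
side [0.46871791 0.16400534]
rim 587 [0.46867056 0.1492561 ] 0.06930338796643533
nose 76 [0.46788042 0.14959358 0.16201942] [343.68421053 225.28947368]
((467.9609375, 147.85345458984375), (198.11085510253906, 189.619384765625), 12.515459060668945)
top [0.46254931 0.13682785]
rim 366 [0.46586633 0.14159472] 0.06941779297676656
nose 41 [0.46432264 0.14040248 0.16304248] [272.95121951 229.48780488]
((464.0585021972656, 138.4007568359375), (195.6443328857422, 188.43051147460938), 12.930925369262695)
```

View pics/sp.png

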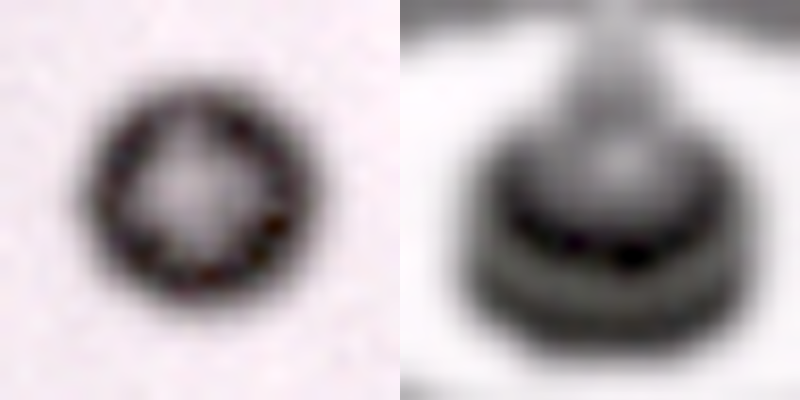

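```bash
cat >> h.py <<'E'
from scipy.spatial.transform import Rotation as R
def tool():
    o=bot.get_obs(); q=o['tool_rot']; return o,R.from_quat(np.r_[q[1:],q[0]])
def go(p,yaw):
    "yaw: world azimuth of tool y, tool down"
    o,r=tool(); a=np.radians(yaw); y=np.array([np.cos(a),np.sin(a),0]); z=np.array([0,0,-1.]); T=R.from_matrix(np.c_[np.cross(y,z),y,z])
    sh=r.inv().apply(np.array(p)-o['eef_pos'])/.4; rv=(r.inv()*T).as_rotvec()/(2*np.pi)
    print('shift',np.round(sh,4),'turn',np.round(rv,4),'yaw now',yawnow())
def yawnow():
    o,r=tool(); m=r.as_matrix(); return round(np.degrees(np.arctan2(m[1,1],m[0,1])),2), 'tilt',np.round(np.degrees(m[:2,2]),2)
E
python3 - <<'E'
from h import *
go([.43,.42,.26],30)
for n,c0 in(('top',(.4645,.141)),('side',(.468,.1493))):
    c=np.load(f'pics/{n}0.npz'); g=cv2.cvtColor(c['pixels'],cv2.COLOR_RGB2GRAY).astype(np.float32)
    for dx,dy in((0,0),(.001,0),(-.001,0),(0,.001),(0,-.001)):
      o=[]
      for rr in(.0095,.011,.0125):
        a=np.radians(np.arange(0,360,5)); P=np.c_[c0[0]+dx+rr*np.cos(a),c0[1]+dy+rr*np.sin(a),np.full(72,.158)]
        uv=proj(c,P).astype(np.float32); s=cv2.remap(g,uv[:,0].reshape(-1,1),uv[:,1].reshape(-1,1),cv2.INTER_CUBIC).ravel()
        f=[(s*np.exp(1j*k*a)).mean() for k in(1,2,4)]
        o.append((np.round(np.abs(f),1).tolist(),round(np.degrees(np.angle(f[2]))/4,1)))
      print(n,dx,dy,o)
E
```

```text
shift [-0.7196 -0.3671 -0.0733] turn [-2.000e-04  1.000e-04  1.193e-01] yaw now (np.float64(72.94), 'tilt', array([-0.02, -0.09]))
top 0 0 [([5.1, 1.3, 2.0], np.float64(9.5)), ([4.9, 0.8, 2.9], np.float64(8.7)), ([4.3, 0.4, 3.2], np.float64(8.6))]
top 0.001 0 [([3.0, 1.1, 2.4], np.float64(8.9)), ([3.2, 0.9, 3.2], np.float64(8.8)), ([2.9, 0.8, 3.6], np.float64(8.1))]
top -0.001 0 [([7.2, 1.5, 1.5], np.float64(9.5)), ([6.9, 0.7, 2.0], np.float64(9.8)), ([6.1, 0.7, 2.5], np.float64(8.8))]
top 0 0.001 [([6.3, 0.9, 1.8], np.float64(11.2)), ([6.4, 0.3, 2.9], np.float64(8.7)), ([5.7, 0.6, 2.9], np.float64(8.4))]
top 0 -0.001 [([4.6, 1.4, 1.8], np.float64(9.6)), ([4.3, 1.2, 2.7], np.float64(8.1)), ([3.7, 0.8, 2.9], np.float64(8.8))]
side 0 0 [([4.0, 3.2, 2.8], np.float64(8.2)), ([6.5, 4.7, 2.6], np.float64(8.3)), ([9.8, 6.6, 2.3], np.float64(7.3))]
side 0.001 0 [([3.3, 4.0, 2.2], np.float64(8.5)), ([6.4, 5.4, 2.4], np.float64(9.5)), ([9.8, 6.7, 2.0], np.float64(11.2))]
side -0.001 0 [([6.1, 3.6, 2.4], np.float64(8.8)), ([7.8, 5.5, 2.8], np.float64(6.8)), ([10.5, 7.1, 2.4], np.float64(3.7))]
side 0 0.001 [([3.3, 2.5, 2.6], np.float64(9.0)), ([5.9, 4.0, 2.3], np.float64(9.9)), ([9.5, 5.7, 1.8], np.float64(9.5))]
side 0 -0.001 [([5.0, 3.9, 2.8], np.float64(7.6)), ([7.2, 5.6, 2.8], np.float64(7.3)), ([10.1, 7.6, 2.6], np.float64(5.8))]
```

Both views agree that the spindle's splines point 8–9° from world x (mod 90). The rotor is at about −22.7°. Now I'll approach the rotor.

Call:
play_rows:
  motion:
    - [[-0.72, -0.367, -0.073], [0, 0, 0.12]]
    - [[-0.72, -0.367, -0.073], [0, 0, 0.12]]
    - [[-0.72, -0.367, -0.073], [0, 0, 0.12]]
    - [[-0.72, -0.367, -0.073], [0, 0, 0.12]]
    - [[-0.72, -0.367, -0.073], [0, 0, 0.12]]
    - [[-0.72, -0.367, -0.073], [0, 0, 0.12]]
    - [[-0.72, -0.367, -0.073], [0, 0, 0.12]]
    - [[-0.72, -0.367, -0.073], [0, 0, 0.12]]
  fingers: 85

```text
t: 0.9
eef_pos: [0.4342, 0.4155, 0.2603]
tool_rot: [0.001, 0.505, 0.863, -0.001]
contact_force: [-0.4, 0.7, 0.7]
gripper_width: 0.995
```

```bash
python3 -c "
from h import *
go([.56,.10,.25],0)"
```

```text
shift [-0.8416 -0.1113  0.0285] turn [0.0001 0.0005 0.0813] yaw now (np.float64(29.27), 'tilt', array([ 0.09, -0.17]))
```

Call:
play_rows:
  motion:
    - [[-0.84, -0.11, 0.028], [0, 0, 0.08]]
    - [[-0.84, -0.11, 0.028], [0, 0, 0.08]]
    - [[-0.84, -0.11, 0.028], [0, 0, 0.08]]
    - [[-0.84, -0.11, 0.028], [0, 0, 0.08]]
    - [[-0.84, -0.11, 0.028], [0, 0, 0.08]]
    - [[-0.84, -0.11, 0.028], [0, 0, 0.08]]
    - [[-0.84, -0.11, 0.028], [0, 0, 0.08]]
    - [[-0.84, -0.11, 0.028], [0, 0, 0.08]]

```text
t: 1.7
eef_pos: [0.5615, 0.0939, 0.2502]
tool_rot: [0.003, 0.708, 0.707, -0.001]
contact_force: [0.4, 0.5, 0.3]
gripper_width: 0.996
```

```bash
python3 -c "
from h import *
go([.538,-.256,.13],-22.7)"
```

```text
shift [-0.873  -0.0583  0.3057] turn [0.0006 0.0009 0.0629] yaw now (np.float64(-0.07), 'tilt', array([ 0.13, -0.35]))
```

Call:
play_rows:
  motion:
    - [[-0.873, -0.058, 0.305], [0, 0.001, 0.063]]
    - [[-0.873, -0.058, 0.305], [0, 0.001, 0.063]]
    - [[-0.873, -0.058, 0.305], [0, 0.001, 0.063]]
    - [[-0.873, -0.058, 0.305], [0, 0.001, 0.063]]
    - [[-0.873, -0.058, 0.305], [0, 0.001, 0.063]]
    - [[-0.873, -0.058, 0.305], [0, 0.001, 0.063]]
    - [[-0.873, -0.058, 0.305], [0, 0.001, 0.063]]
    - [[-0.873, -0.058, 0.305], [0, 0.001, 0.063]]

```text
t: 2.5
eef_pos: [0.5368, -0.2587, 0.1288]
tool_rot: [0.001, 0.833, 0.553, 0.001]
contact_force: [0.2, 1.2, 1.0]
gripper_width: 0.993
```

```bash
python3 - <<'E'
from h import *
go([.538,-.256,.036],-22.7); print(bot.get_obs()['eef_pos'])
for n,u,v in(('side',330,175),('top',390,205)):
    c=cam(n); im=c['pixels'][v-40:v+40,u-50:u+50]; save('ap_'+n,cv2.resize(im,(500,400),interpolation=cv2.INTER_CUBIC))
    o,r=tool(); print(n,proj(c,o['eef_pos']))
E
```

```text
shift [ 0.0073 -0.0003  0.2319] turn [ 0.0003 -0.     -0.0005] yaw now (np.float64(-22.89), 'tilt', array([ 0.09, -0.03]))
[ 0.53682723 -0.25866978  0.12876156]
side [[331.70707161 157.59707121]]
top [[395.15961546 207.11953369]]
```

View pics/ap_side.png

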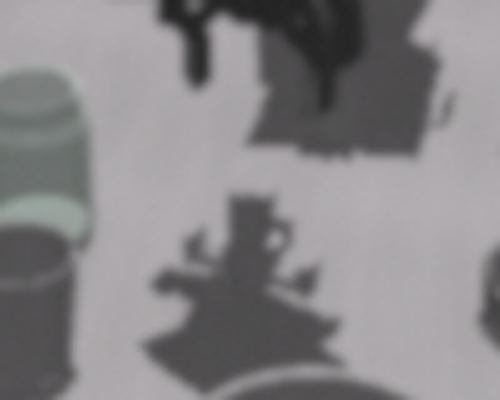

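View pics/ap_top.png

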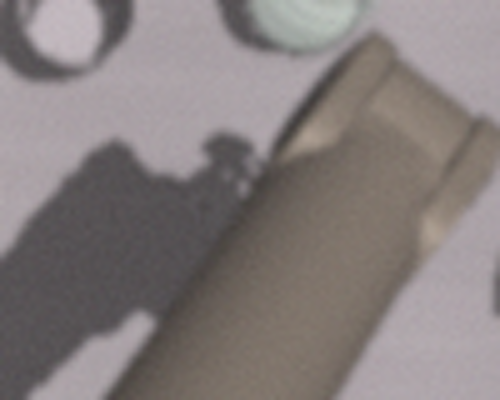

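Side view: the fingertips are at about (319,152) and (345,157), straddling the boss at (330,175), which matches the calibration. Descending.

Call:
play_rows:
  motion:
    - [[0.007, 0, 0.1], [0, 0, 0]]
    - [[0.007, 0, 0.18], [0, 0, 0]]
    - [[0.007, 0, 0.215], [0, 0, 0]]
    - [[0.007, 0, 0.232], [0, 0, 0]]
    - [[0.007, 0, 0.232], [0, 0, 0]]
    - [[0.007, 0, 0.232], [0, 0, 0]]

```text
t: 3.2
eef_pos: [0.5385, -0.2569, 0.0372]
tool_rot: [0.002, 0.834, 0.552, 0.001]
contact_force: [0.0, -0.5, -0.0]
gripper_width: 0.994
```

```bash
python3 - <<'E'
from h import *
go([.538,-.256,.035],-22.7)
c=cam('side'); u,v=330,175; save('gr_side',cv2.resize(c['pixels'][v-40:v+40,u-50:u+50],(500,400),interpolation=cv2.INTER_CUBIC))
E
```

```text
shift [ 0.0016 -0.0021  0.0056] turn [ 0.0005  0.0001 -0.0009] yaw now (np.float64(-23.03), 'tilt', array([ 0.15, -0.1 ]))
```

View pics/gr_side.png

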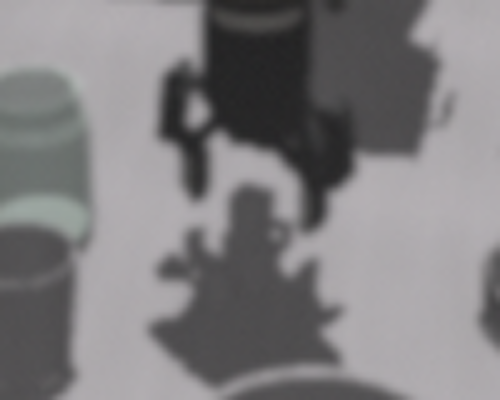

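The fingers straddle the boss evenly. Closing now.

Call:
play_rows:
  motion:
    - [[0, 0, 0.003], [0, 0, 0]]
    - [[0, 0, 0.003], [0, 0, 0]]
    - [[0, 0, 0.003], [0, 0, 0]]
    - [[0, 0, 0.003], [0, 0, 0]]
    - [[0, 0, 0.003], [0, 0, 0]]
    - [[0, 0, 0.003], [0, 0, 0]]
    - [[0, 0, 0.003], [0, 0, 0]]
    - [[0, 0, 0.003], [0, 0, 0]]
  fingers: 0
  grip_force: 90

```text
t: 4.05
eef_pos: [0.5388, -0.2572, 0.0366]
tool_rot: [0.002, 0.834, 0.552, 0.001]
contact_force: [-1.0, 0.3, 6.1]
gripper_width: 0.289
```

Call:
play_rows:
  motion:
    - [[0, 0, -0.12], [0, 0, 0]]
    - [[0, 0, -0.25], [0, 0, 0]]
    - [[0, 0, -0.37], [0, 0, 0]]
    - [[0, 0, -0.48], [0, 0, 0]]
    - [[0, 0, -0.48], [0, 0, 0]]

```text
t: 4.55
eef_pos: [0.5408, -0.2588, 0.2344]
tool_rot: [0.006, 0.834, 0.551, 0.004]
contact_force: [1.3, -0.8, -2.4]
gripper_width: 0.291
```

```bash
python3 - <<'E'
from h import *
go([.467,.1455,.228],-10); print(bot.get_obs()['contact_force'],bot.get_obs()['gripper_width']*85.4)
c=cam('side'); u,v=330,150; save('li_side',cv2.resize(c['pixels'][v-48:v+48,u-60:u+60],(600,480),interpolation=cv2.INTER_CUBIC))
E
```

```text
shift [ 0.8576 -0.5661  0.0084] turn [ 0.0022  0.0002 -0.0363] yaw now (np.float64(-23.08), 'tilt', array([ 0.76, -0.28]))
[ 1.29751689 -0.77163889 -2.37170359] 24.88030738747409
```

View pics/li_side.png

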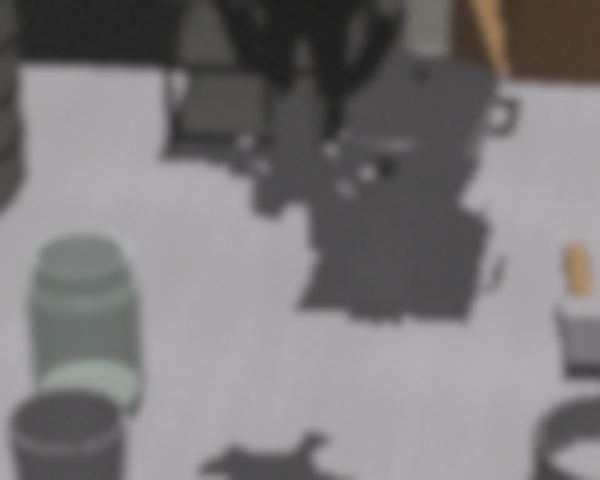

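Call:
play_rows:
  motion:
    - [[0.1, -0.06, -0.01], [0, 0, -0.01]]
    - [[0.21, -0.14, -0.01], [0.002, 0, -0.02]]
    - [[0.32, -0.21, -0.01], [0.002, 0, -0.03]]
    - [[0.43, -0.28, -0.01], [0.002, 0, -0.04]]
    - [[0.54, -0.36, -0.01], [0.002, 0, -0.055]]
    - [[0.65, -0.43, -0.01], [0.002, 0, -0.07]]
    - [[0.75, -0.5, -0.01], [0.002, 0, -0.08]]
    - [[0.82, -0.54, -0.01], [0.002, 0, -0.088]]

```text
t: 5.4
eef_pos: [0.4663, 0.1308, 0.2311]
tool_rot: [-0.002, 0.651, 0.759, -0.004]
contact_force: [1.4, -0.4, -2.4]
gripper_width: 0.289
```

```bash
python3 - <<'E'
from h import *
go([.4686,.145,.235],8.7)
E
```

```text
shift [ 0.0343  0.0112 -0.0099] turn [-0.0013  0.0003  0.0004] yaw now (np.float64(8.84), 'tilt', array([-0.43, -0.16]))
```

Call:
play_rows:
  motion:
    - [[0.02, 0.006, -0.005], [-0.001, 0, 0]]
    - [[0.034, 0.011, -0.008], [-0.0013, 0, 0]]
    - [[0.034, 0.011, -0.008], [-0.0013, 0, 0]]
    - [[0.034, 0.011, -0.008], [-0.0013, 0, 0]]

```text
t: 5.8
eef_pos: [0.4685, 0.143, 0.2335]
tool_rot: [0.001, 0.652, 0.759, -0.001]
contact_force: [-0.4, -0.6, -3.8]
gripper_width: 0.29
```

```bash
python3 - <<'E'
from h import *
go([.4686,.145,.235],8.7)
c=cam('side'); u,v=344,215; save('ab_side',cv2.resize(c['pixels'][v-48:v+48,u-60:u+60],(750,600),interpolation=cv2.INTER_CUBIC))
np.savez('pics/ab.npz',**c); print(bot.get_obs()['contact_force'],bot.get_obs()['eef_pos'])
E
```

```text
shift [ 0.0049  0.0009 -0.0037] turn [-0.0002  0.0004 -0.    ] yaw now (np.float64(8.68), 'tilt', array([-0.03, -0.17]))
[-0.43480329 -1.5377054  -2.86606533] [0.46863384 0.14294668 0.23374257]
```

View pics/ab_side.png

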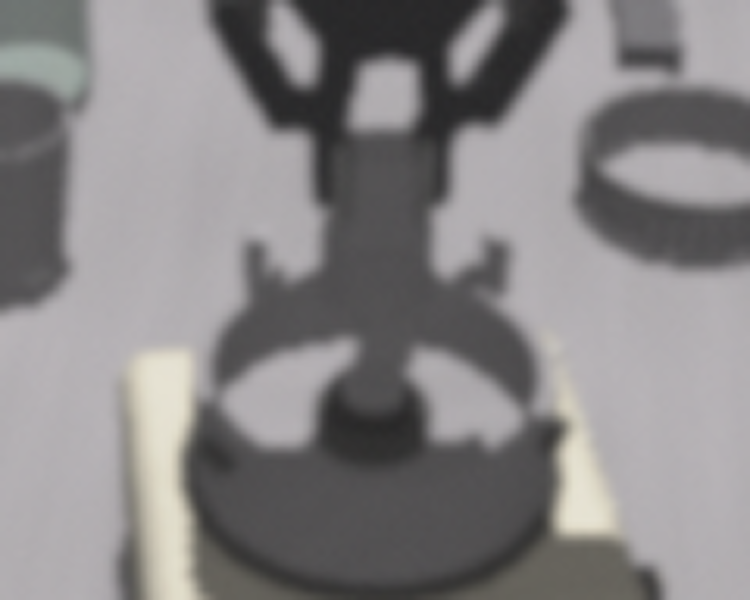

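```bash
python3 - <<'E'
from h import *
c=np.load('pics/ab.npz'); w=cloud(c)
t=np.array([.4686,.143])
print('tcp',proj(c,[.4686,.143,.233]),'spindle tip pred side-est',proj(c,[.4683,.1493,.175]))
d=w[...,:2]-t; 
# beaters: points radius>.033 z between .2 and .225
z=w[...,2]; r=np.hypot(d[...,0],d[...,1]); b=(r<.065)&(r>.033)&(z>.195)&(z<.228)
P=w[b]; th=np.arctan2(P[:,1]-t[1],P[:,0]-t[0])
for k in range(4):
    s=np.abs(np.angle(np.exp(1j*(th-np.radians(8.7)-k*np.pi/2))))<.5
    print(k,s.sum(),P[s].mean(0) if s.any() else '')
# hub front-face points
print(np.round(z[180:236:2,330:360:2]*1000))
for v in range(184,206,3):
    print(v,[int(x) for x in c['pixels'][v,325:365].mean(1)])
E
```

```text
tcp [[344.50489593 200.6269239 ]] spindle tip pred side-est [[343.6886562  221.15131193]]
0 58 [0.51097514 0.15521782 0.21197937]
1 81 [0.46130537 0.19304516 0.2135292 ]
2 61 [0.4265295  0.14123414 0.21224285]
3 0 
[[290. 288. 285. 302. 302. 303.   2.   1.   0.   1.  -0. 300. 301. 288.
  290.]
 [294. 291. 289. 294. 293. 293.   2.   1.  -2.   0.   1. 294. 293. 288.
  288.]
 [290. 286. 285. 288. 290. 288.  -1.   1.   3.  -0.   1. 288. 286. 285.
  284.]
 [285. 280. 280. 283. 282.   2.   2.   1.   0.   2. 267. 283. 282. 282.
  278.]
 [  3.   1. 273. 278. 278. 271. 266. 266. 267. 266. 265. 272. 275. 273.
    2.]
 [  3.   0. 264. 270. 271. 272. 266. 265. 266. 266. 266. 270. 268. 266.
    0.]
 [  1.   1. 256. 263. 265. 265. 266. 266. 266. 266. 266. 265. 262. 261.
    3.]
 [  2.  -1. 252. 258. 260. 260. 261. 262. 260. 261. 260. 259. 256. 255.
   -0.]
 [  0.  -1. 246. 251. 254. 255. 256. 255. 256. 255. 256. 254. 251. 252.
   -1.]
 [  3.   1.  -0. 247. 250. 250. 251. 251. 248. 251. 250. 248. 245.   3.
    3.]
 [  2.   2.   0.  -0. 244. 245. 245. 245. 245. 245. 243. 241.   1.  -0.
    1.]
 [ -0
[... 2131 characters left out ...]
6, 94, 58, 56, 65, 73, 73, 76, 81, 83, 83, 84, 84, 83, 83, 83, 80, 77, 75, 72, 64, 61, 93, 137, 166, 176, 177, 177, 177, 176, 177, 177]
199 [173, 173, 174, 174, 173, 173, 172, 168, 153, 124, 94, 77, 74, 73, 73, 77, 81, 82, 82, 83, 83, 83, 83, 82, 80, 75, 75, 79, 90, 108, 137, 160, 173, 177, 177, 177, 176, 177, 175, 176]
202 [175, 176, 175, 174, 173, 173, 173, 172, 171, 163, 138, 106, 86, 79, 77, 79, 81, 83, 82, 83, 82, 82, 82, 83, 81, 78, 82, 105, 140, 165, 174, 176, 177, 177, 176, 176, 174, 176, 176, 176]
205 [146, 159, 169, 174, 174, 173, 172, 172, 171, 155, 128, 95, 81, 80, 81, 83, 84, 83, 83, 82, 82, 82, 83, 83, 81, 82, 85, 106, 140, 165, 174, 176, 176, 176, 172, 159, 140, 129, 133, 141]
```

Call:
play_rows:
  motion:
    - [[0.005, 0.001, 0.01], [0, 0, 0]]
    - [[0.005, 0.001, 0.025], [0, 0, 0]]
    - [[0.005, 0.001, 0.04], [0, 0, 0]]
    - [[0.005, 0.001, 0.055], [0, 0, 0]]
    - [[0.005, 0.001, 0.065], [0, 0, 0]]
    - [[0.005, 0.001, 0.07], [0, 0, 0]]
    - [[0.005, 0.001, 0.07], [0, 0, 0]]

```text
t: 6.55
eef_pos: [0.4686, 0.1449, 0.2054]
tool_rot: [0.001, 0.652, 0.759, -0.001]
contact_force: [0.6, -0.2, -3.3]
gripper_width: 0.288
```

```bash
python3 - <<'E'
from h import *
go([.4686,.145,.190],8.7); o=bot.get_obs(); print(o['contact_force'],o['torque'],o['eef_pos'])
E
```

```text
shift [0.0004 0.0001 0.0385] turn [-0.0002  0.0004 -0.0001] yaw now (np.float64(8.66), 'tilt', array([-0.04, -0.17]))
[ 0.55652417 -0.18953255 -3.25950001] [-0.00538527  0.01222637 -0.00674764] [0.46857625 0.14488949 0.20541274]
```

Call:
play_rows:
  motion:
    - [[0, 0, 0.006], [0, 0, 0]]
    - [[0, 0, 0.013], [0, 0, 0]]
    - [[0, 0, 0.019], [0, 0, 0]]
    - [[0, 0, 0.022], [0, 0, 0]]
    - [[0, 0, 0.022], [0, 0, 0]]

```text
t: 7.05
eef_pos: [0.4684, 0.1448, 0.1964]
tool_rot: [0.001, 0.652, 0.759, -0.002]
contact_force: [0.6, -0.1, -2.8]
gripper_width: 0.289
```

Call:
play_rows:
  motion:
    - [[0, 0, 0.004], [0, 0, 0]]
    - [[0, 0, 0.008], [0, 0, 0]]
    - [[0, 0, 0.011], [0, 0, 0]]
    - [[0, 0, 0.011], [0, 0, 0]]

```text
t: 7.45
eef_pos: [0.4683, 0.1447, 0.1918]
tool_rot: [0.001, 0.652, 0.759, -0.002]
contact_force: [-0.5, -0.1, -3.3]
gripper_width: 0.289
```

No contact at a rotor height of about 0.155, which is below the spline ends. It looks meshed, so I'll continue gently.

Call:
play_rows:
  motion:
    - [[0, 0, 0.005], [0, 0, 0]]
    - [[0, 0, 0.01], [0, 0, 0]]
    - [[0, 0, 0.015], [0, 0, 0]]
    - [[0, 0, 0.015], [0, 0, 0]]

```text
t: 7.85
eef_pos: [0.4682, 0.1446, 0.1855]
tool_rot: [0.001, 0.652, 0.759, -0.002]
contact_force: [-0.2, 0.5, -2.8]
gripper_width: 0.288
```

Call:
play_rows:
  motion:
    - [[0, 0, 0.005], [0, 0, 0]]
    - [[0, 0, 0.01], [0, 0, 0]]
    - [[0, 0, 0.014], [0, 0, 0]]
    - [[0, 0, 0.014], [0, 0, 0]]

```text
t: 8.25
eef_pos: [0.4683, 0.1446, 0.1801]
tool_rot: [0.0, 0.652, 0.758, -0.002]
contact_force: [-1.9, -1.8, 3.1]
gripper_width: 0.288
```

Call:
play_rows:
  motion:
    - [[0, 0, 0.005], [0, 0, 0]]
    - [[0, 0, 0.01], [0, 0, 0]]
    - [[0, 0, 0.015], [0, 0, 0]]
    - [[0, 0, 0.018], [0, 0, 0]]
    - [[0, 0, 0.018], [0, 0, 0]]
  grip_force: 110

```text
t: 8.75
eef_pos: [0.4684, 0.1446, 0.1736]
tool_rot: [0.0, 0.652, 0.758, -0.002]
contact_force: [-4.0, -1.6, 9.6]
gripper_width: 0.287
```

```bash
python3 - <<'E'
from h import *
go([.4683,.1446,.172],8.7); o=bot.get_obs(); print(o['contact_force'],o['torque'],o['eef_pos'])
c=cam('side'); w=cloud(c); z=w[...,2]; u,v=344,225; save('home',cv2.resize(c['pixels'][v-48:v+48,u-60:u+60],(750,600),interpolation=cv2.INTER_CUBIC))
print(np.round(z[192:216:2,336:354:2]*1000))
E
```

```text
shift [-0.     -0.0002  0.0041] turn [-0.0003  0.0004 -0.0001] yaw now (np.float64(8.65), 'tilt', array([-0.1 , -0.17]))
[-3.96866739 -1.64376828  9.64061023] [-4.31828192e-01  1.13098413e+00  6.88263961e-04] [0.46836033 0.14463121 0.17363549]
[[267. 272. 272. 272. 266. 267. 267. 273. 272.]
 [262. 266. 268. 266. 260. 260. 262. 266. 264.]
 [255. 260. 260. 255. 255. 255. 254. 260. 257.]
 [251. 254. 255. 250. 248. 249. 247. 253. 253.]
 [247. 248. 248.   1.   2.   4.  -2. 248. 247.]
 [244. 243. 243.   1.  -1.   2.   1. 223. 243.]
 [233. 234.  -1.   3.   1.   2.   2. 219. 232.]
 [227. 227.   1.  -2.   3.   0.   1. 214. 226.]
 [221. 222. 205. 207. 206. 205. 205. 212. 221.]
 [216. 216. 207. 207. 207. 205. 207. 211. 214.]
 [206. 209. 205. 205. 207. 206. 206. 207. 208.]
 [200. 202. 204. 205. 204. 204. 204. 202. 201.]]
```

View pics/home.png

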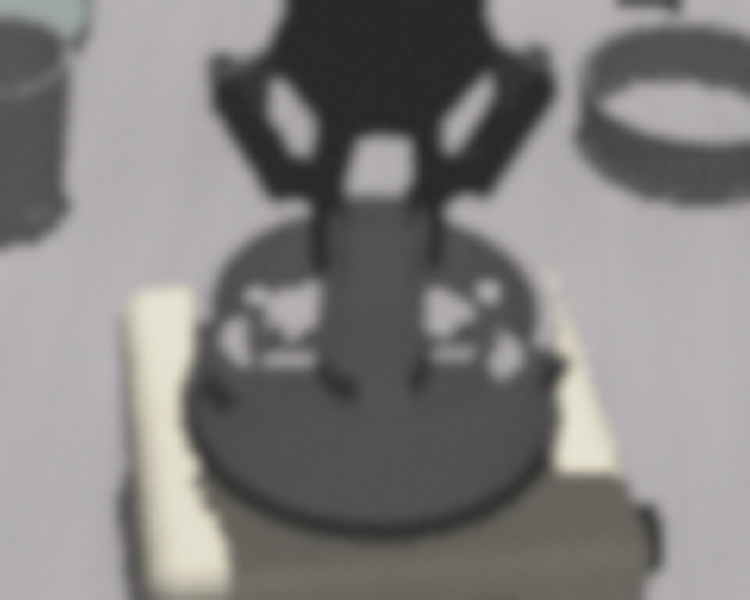

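Call:
play_rows:
  motion:
    - [[0, 0, 0.003], [0, 0, 0]]
    - [[0, 0, 0.006], [0, 0, 0]]
    - [[0, 0, 0.008], [0, 0, 0]]
    - [[0, 0, 0.008], [0, 0, 0]]
    - [[0, 0, 0.008], [0, 0, 0]]

```text
t: 9.3
eef_pos: [0.4686, 0.1447, 0.1734]
tool_rot: [-0.0, 0.652, 0.758, -0.001]
contact_force: [-10.4, -5.2, 32.8]
gripper_width: 0.287
```

```bash
python3 - <<'E'
from h import *
go([.4683,.1446,.172],8.7); o=bot.get_obs(); print(o['contact_force'],o['torque'],o['eef_pos'],o['gripper_width'])
c=cam('side'); w=cloud(c); z=w[...,2]
print(np.round(z[192:216:2,336:354:2]*1000))
E
```

```text
shift [-0.0002 -0.0007  0.0035] turn [-0.0004  0.0001 -0.0002] yaw now (np.float64(8.62), 'tilt', array([-0.13, -0.06]))
[-10.40553183  -5.2457203   32.84794202] [-1.07877874  3.23858344 -0.02013183] [0.46857889 0.14473253 0.17339241] 0.28722509735619084
[[268. 272. 273. 272. 267. 267. 265. 271. 272.]
 [260. 266. 266. 267. 260. 261. 260. 267. 266.]
 [256. 260. 259. 257. 256. 255. 254. 259. 257.]
 [254. 254. 253. 248. 249. 248. 249. 254. 254.]
 [249. 248. 247.   1.   1.  nan   0. 247. 246.]
 [242. 243. 242.   2.   2.   1.   2. 238. 241.]
 [233. 233.  -0.   0.   1.   2.   4. 220. 232.]
 [229. 228.   1.  -1.   3.  -1.   2. 215. 226.]
 [223. 221. 206. 206. 204. 204. 205. 211. 221.]
 [215. 214. 207. 206. 205. 205. 205. 212. 211.]
 [207. 208. 203. 206. 207. 205. 207. 207. 206.]
 [200. 204. 205. 205. 202. 205. 203. 203. 200.]]
```

The force rose to 33 N with almost no further travel, so the hub is on the shoulder. I'll do one short hold to check it's steady, then hand in.

Call:
play_rows:
  motion:
    - [[0, 0, 0.007], [0, 0, 0]]
    - [[0, 0, 0.007], [0, 0, 0]]
    - [[0, 0, 0.007], [0, 0, 0]]
    - [[0, 0, 0.007], [0, 0, 0]]

```text
t: 9.75
eef_pos: [0.4686, 0.1447, 0.1734]
tool_rot: [-0.001, 0.652, 0.758, -0.001]
contact_force: [-12.6, -4.1, 32.5]
gripper_width: 0.285
```

```bash
python3 - <<'E'
from h import *
o=bot.get_obs(); print(o['contact_force'],o['eef_pos'],yawnow())
c=cam('top'); a=np.load('pics/top0.npz')['pixels']; save('end_top',c['pixels'])
print(bot.get_obs()['eef_pos'],bot.get_obs()['contact_force'])
E
```

```text
[-12.58434659  -4.13616688  32.48164844] [0.46860635 0.14470732 0.17338695] (np.float64(8.6), 'tilt', array([-0.17,  0.03]))
[0.46863147 0.14470067 0.17340066] [-12.10764786  -4.45095283  32.777633  ]
```

View pics/end_top.png

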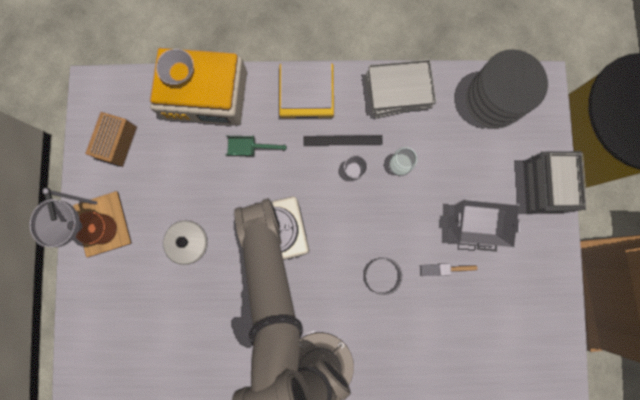

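The top view shows every bystander at the same pixels as at the start: cup (352,168), jar (401,162), sieve (382,275), lid (185,242). The arm is steady over the mill.

```bash
python3 -c "
from station import bot
print(bot.hand_in())"
```

```text
the job is handed in; nothing more can be done
None
```

I refitted the rotor and handed the job in at about 10 s of the 48 s. It is still gripped by the boss at 110 N and pressed fully home. `hand_in` gives no verdict, so this rests on my own checks.

**How it went:** I gripped the boss across its flats and turned the rotor to the spline angle seen in both cameras (about 8.7° from world x). It slid down the nose without catching, meshed first time and pushed the collar in.

**Last checks:**
- **Height:** the rotor's underside works out at about 136.8 mm against the 137 mm shoulder. This assumes the grip has not slipped since pickup. The side camera agrees roughly, with the boss top at 205–206 mm.
- **Pressed home:** the upward force rose from about 10 N to 33 N over the last 0.2 mm of travel, so the hub is on the shoulder, not just on the spring.
- **Steady and upright:** the tool position held steady to within about 0.1 mm over the last half second, and the tool tilt was under 0.2°.
- **Bystanders:** they sit at the same places in the top view as at the start.

**Did not agree or not checked:**
- The two cameras differed by 5–8 mm in y on absolute positions. I used the rotor-to-spindle offset instead, where they agreed to about 2.5 mm, and the entry met almost no sideways force.
- A sideways force of about 13 N remains while pressing down.
- The collar's travel was not seen directly. It is inferred from the rotor's height and the force.

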